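Switch on at the guarded toggle

ROBOT

A 6-joint arm with a two-finger parallel gripper is mounted at the origin on a cart in front of the work surface, level with it; the furniture and walls round the work are solid. World frame = base frame: x ahead of the robot, y to its left, z up, the work surface at z = 0. Lengths are in m, angles in rad, forces in N, time in s.
With the tool pointing down it reaches from about 0.3 to 0.825 m from the base axis. Payload 5.4 kg.
Tool frame: the origin (TCP) lies midway between the tips of the shut fingers; the grasp point (between the pads) lies ctrl.grip_point_offset behind it (ctrl.grip_point_offset is the distance from the TCP to the grasp point, in m); z points along the fingers, y is the line along which they close (so a half turn about z gives the same grasp; the last joint's range is limited). The gripper opens to 92 mm and grips with 3 to 60 N. Pads are 20 mm wide; open, the fingers measure 128 mm over their backs; the gripper's body (75 mm by 189 mm) begins 69 mm behind the grasp point.
Start: joints at [-1.311, 0.158, 1.597, -0, 1.386, -0.21], TCP at [0.26, -0.513, 0.215] pointing down, gripper open.
Joint ranges: [-2.91, 2.91], [-0.94, 2.29], [0.18, 2.7], [-1.29, 4.43], [0.17, 2.64], [-3, 3]. Speed limits (rad/s): [2.57, 2.57, 3.14, 3.14, 3.14, 3.14].

INTERFACE

Orientations are given as a unit quaternion [w, x, y, z].
In Python, from plant import ctrl, cams, workorder gives the robot as it stands.
- The arm moves only by the tool arm_command, never from a script. Its argument "deltas" is a list that holds one entry, the list of rows, each a list of 4 numbers: the shift along the world's x, y, z in mm, then the turn about the world's z in rad. In form: [[[dx, dy, dz, spin], ...]]. A call has 1 to 5 rows; each row shifts and turns the commanded pose from where the row before left it; what a row does not reach is not made up. A row lasts 1/8 s, in which the tool goes at most 62.5 mm and 10.7 degrees, less where a joint would pass 70% of its speed; a pose out of reach is approached as far as the arm can. A call with a gripper value outside its range is refused whole. "grip" is the closure in counts, from 0 (fully open) to 255 (shut), set as the call begins (left out, the last holds). The fingers move at their own pace and stop on an object; "squeeze" is the grip in N (left out, the last holds). Time passes only in rows, so rows that do not move let the fingers close. It gives the time, the measured TCP pose, the force, the opening and the grip force at its end, in the units of the state.
- ctrl.state(): the state, without advancing time (a new reading comes with each control period).
- cams.capture(name): name is "scene" or "top"; returns the picture (420x560x3 uint8, blue, green, red); there is no depth.
- cams.calibration(name): a dict with "camera_matrix" (3x3 intrinsics, pixels), "position" and "rotation" of the camera in the world. Camera axes: x right, y down, z forward; pixel columns grow to the right and rows downward; lengths in m; the calibration is good to about 2 mm. A picture is of the moment at which its call begins. calibration takes no time and is no camera call.
- workorder.hand_in(): hands the job in; it is judged then, once.
The state is a dict: "t": time; "joint_positions": joint angles; "joint_vel": joint speeds; "effort": joint torques, N m; "position": TCP position; "orientation": TCP orientation; "ft_force": force on the tool from outside, world axes, zero at the start; "ft_torque": the same for the moment, N m; "opening": finger opening in m; "grasp_force": force on a finger pad.
Only numpy, scipy, OpenCV 4.12 (cv2) and the standard library are available. Lean on these libraries where they do the work, as an engineer would, in place of code of your own. Each camera call takes 0.05 s, during which the arm holds its last target. There are 200 camera calls.

TASK

Switch on the grey switch box: with a fingertip lift the lip of its hinged steel guard and, keeping the guard up on the finger, push the small toggle beneath it right over, away from the lip and towards the guard's hinge; then draw the finger out so that the guard drops fully shut over the toggle. Press gently, grip and lift nothing, do not shove the box out of its place, and leave the eraser, the marker and the sanding block as they lie.

Things in the scene. Friction and masses are not known exactly. Their poses are not given: they have to be found in the camera images.
- switch_box: Grey steel switch box, 190 mm long (x) by 120 mm wide (y), top deck 50 mm above the worktop; 2.6 kg give or take a fifth, standing loose on rubber feet. Origin: centre of its underside; z up; its x axis runs from the end with the guard's open front (-x, turned roughly to the robot) to the end with the guard's hinge (+x)
- guard_hinge (a point): Middle of the guard's hinge axis, fixed to the box: at x = +50, y = 0, z = 58 mm of the box's frame. The axis is parallel to the box's y. Two rubber posts, 8 mm thick and 34 mm high, stand on the deck 25 mm in front of it at y = +-14 mm
- guard (a joint): Guard angle: 0 shut, grows as its front swings up and back, stops at 1.0 rad; falls shut when let go (under 1 N at the lip holds it up). A hood of smooth 2 mm sheet, 30 mm wide, open at the sides and below; shut, its flat top is 41 mm above the hinge axis (99 mm above the worktop), 12 to 89 mm in front of the hinge; side cheeks at y = +-14 mm reach 14 mm down from the top
- guard_lip (a point): Middle of the guard's lip, the rounded lower edge (5 mm thick, 30 mm along the box's y) of a visor that slopes down and outwards from the front of the guard's flat top; moves with the guard. Shut, it is 105 mm in front of the hinge axis and 22 mm above it (80 mm above the worktop), with 27 mm of free room between it and the deck: a fingertip leaning forward gets under it
- toggle_pivot (a point): Middle of the toggle's pivot axis, fixed to the box: at x = -28, y = 0, z = 56 mm of the box's frame; the axis is parallel to the box's y. A round nut, 8 mm high and 24 mm wide at its foot, surrounds it on the deck
- toggle (a joint): Angle of the toggle: 0 = off, leaning 0.28 rad towards the guard's open front; 0.56 rad = fully on, leaning 0.28 rad towards the hinge. It is stiff and stays where it is left: about 2 N at its tip moves it, 3 to 4 N half way up; a hard stop ends its travel
- toggle_tip (a point): Centre of the 12 mm ball at the tip of the toggle, a steel lever 9 mm thick, 30 mm from its pivot axis; it moves with the toggle
- eraser: Small eraser, 23 x 44 x 12 mm, lying loose beside the box's -y side. Origin: centre of its underside
- marker: Marker pen, 14 mm thick, 130 mm long (its y), lying loose in front of the box. Origin: centre of its underside
- sanding_block: Wooden sanding block, 40 x 90 x 31 mm, lying loose in front of the box. Origin: centre of its underside

How it is judged:
By the outcome, as a careful person would: the job done as asked, in the order asked, and still so for the second after the job is handed in, with the robot touching nothing.
It also fails if it takes over 45 s, if anything falls off the work surface, if the arm or the gripper's body presses on something with over 40 N, if the wrist force passes 120 N, or if a joint passes its speed limit or range.

## Working session

There is one attempt and no reset: what is moved stays moved. The work goes in short steps, Python scripts to look and compute and a tool call to move; the robot and the scene stay as the last step left them, time stands still between calls to the robot, and variables do not carry over. Pictures are saved under pics/ and viewed, at most 10 in all, crops included, and the job is handed in when it is done.

Besides the shell and the picture viewer there is one more tool, called as name([rows], argument=value, ...), one row to a line, values as JSON. arm_command: Moves the arm, as the interface text tells. Its arguments: {"type":"object","properties":{"deltas":{"type":"array","items":{"type":"array","items":{"type":"array","items":{"type":"number"}}}},"grip":{"type":"number"},"squeeze":{"type":"number"}},"required":["deltas"]}

```bash
mkdir -p pics; ls; python3 - <<'E'
from plant import ctrl,cams,workorder
import cv2
for n in("scene","top"):
    cv2.imwrite(f"pics/{n}0.png",cams.capture(n)); c=cams.calibration(n); print(n,c)
print(ctrl.state(), ctrl.grip_point_offset)
E
```

```text
pics
scene {'camera_matrix': array([[502.4254684 ,   0.        , 272.01297756],
       [  0.        , 502.4254684 , 206.19749564],
       [  0.        ,   0.        ,   1.        ]]), 'position': array([-0.12639726, -0.70410363,  0.4420379 ]), 'rotation': array([-0.47393601,  0.72698087, -0.42121831,  0.26355001])}
top {'camera_matrix': array([[444.93413428,   0.        , 278.49921772],
       [  0.        , 444.93413428, 210.91626194],
       [  0.        ,   0.        ,   1.        ]]), 'position': array([ 0.43471144, -0.29431929,  0.92177767]), 'rotation': array([-0.03930362,  0.71203055, -0.69873971,  0.05683782])}
{'t': 0.1, 'joint_positions': array([-1.31108835e+00,  1.58965479e-01,  1.59805373e+00, -9.48216994e-08,
        1.38622662e+00, -2.10089289e-01]), 'joint_vel': array([ 0.00186022, -0.00051395, -0.00322702, -0.00030697, -0.0009239 ,
       -0.00047115]), 'effort': array([-2.02944962e-04, -3.86514866e+01, -3.22953236e+01,  7.03822402e-02,
        3.40953679e-02, -6.12762892e-05]), 'position': array([ 0.2601478 , -0.51216757,  0.21375526]), 'orientation': array([-8.26333423e-04,  9.72537605e-01,  2.32744330e-01, -2.05516084e-05]), 'ft_force': array([ 0.27957825, -0.34487094,  0.04775807]), 'ft_torque': array([-0.05167578,  0.00016677, -0.01961757]), 'grasp_force': 0.0, 'opening': 0.09191452302482973} 0.0187
```

View pics/scene0.png

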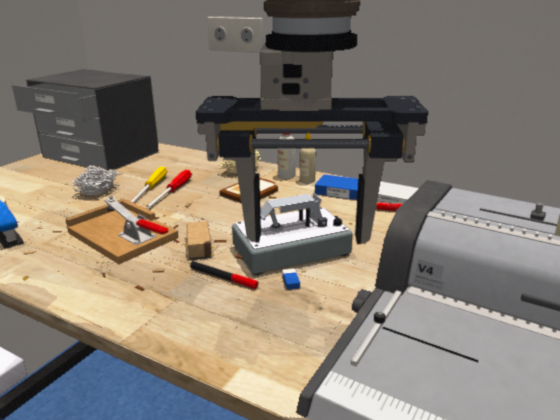

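View pics/top0.png

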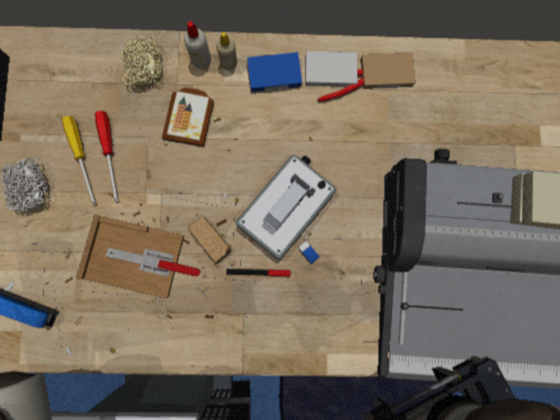

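The scene view shows the box around (292,235), guard lip to the left (265,215) and hinge to the right. The top view shows the box around (287,207), long axis from lower left (lip end) to upper right (hinge end). The eraser is at (309,253), the marker at (258,272) and the sanding block at (210,240).

```bash
cat > h.py <<'E'
import numpy as np, cv2
from scipy.spatial.transform import Rotation as R
from plant import ctrl,cams
def cal(n):
    c=cams.calibration(n); q=c['rotation']; return c['camera_matrix'],c['position'],R.from_quat([q[1],q[2],q[3],q[0]]).as_matrix()
def ray(n,uv,z):
    K,p,M=cal(n); d=M@np.linalg.solve(K,[uv[0],uv[1],1.]); return p+d*(z-p[2])/d[2]
def proj(n,X):
    K,p,M=cal(n); c=K@(M.T@(np.asarray(X)-p)); return c[:2]/c[2]
def boxpt(c,yaw,x,y,z): # box frame, mm -> m
    r=np.array([[np.cos(yaw),-np.sin(yaw)],[np.sin(yaw),np.cos(yaw)]])@[x/1e3,y/1e3]
    return np.array([c[0]+r[0],c[1]+r[1],z/1e3])
E
python3 - <<'E'
from h import *
im=cv2.imread('pics/top0.png'); hsv=cv2.cvtColor(im,cv2.COLOR_BGR2HSV)
m=((hsv[...,1]<45)&(hsv[...,2]>110)).astype(np.uint8); roi=np.zeros_like(m); roi[145:270,225:345]=1; m*=roi
m=cv2.morphologyEx(m,cv2.MORPH_CLOSE,np.ones((9,9)))
cs,_=cv2.findContours(m,0,2); c=max(cs,key=cv2.contourArea); r=cv2.minAreaRect(c); b=cv2.boxPoints(r); print(r,b)
W=np.array([ray('top',p,.05) for p in b]); print(W.round(4)); print(np.linalg.norm(np.diff(W,axis=0),axis=1))
cen=W.mean(0); e=[W[1]-W[0],W[2]-W[1]]; L=max(e,key=np.linalg.norm); L=L if L[0]>0 else -L
yaw=np.arctan2(L[1],L[0]); print(cen,yaw,np.degrees(yaw))
v=cv2.resize(im[140:280,220:350],None,fx=4.2,fy=4.2,interpolation=cv2.INTER_CUBIC)
def dr(x,y,z,col):
    p=(proj('top',boxpt(cen,yaw,x,y,z))-[220,140]+.5)*4.2; cv2.circle(v,tuple(int(t) for t in p),3,col,-1)
for sx in(-95,95):
    for sy in(-60,60): dr(sx,sy,50,(0,0,255))
dr(-55,-15,80,(0,255,0));dr(-55,15,80,(0,255,0));dr(50,0,58,(255,0,0));dr(-39,15,99,(0,255,255));dr(-39,-15,99,(0,255,255))
cv2.imwrite('pics/t1.png',v)
E
```

```text
((294.2772216796875, 211.27227783203125), (78.31040954589844, 89.70870208740234), 39.28940963745117) [[235.56929 221.19307]
 [292.37625 151.76237]
 [352.98517 201.35149]
 [296.1782  270.78217]]
[[ 0.5322 -0.2309  0.05  ]
 [ 0.6753 -0.3409  0.05  ]
 [ 0.5766 -0.4631  0.05  ]
 [ 0.4375 -0.3514  0.05  ]]
[0.18051501 0.1570532  0.17839689]
[ 0.55538551 -0.34655296  0.05      ] -0.6555404353052079 -37.559700243157195
```

View pics/t1.png

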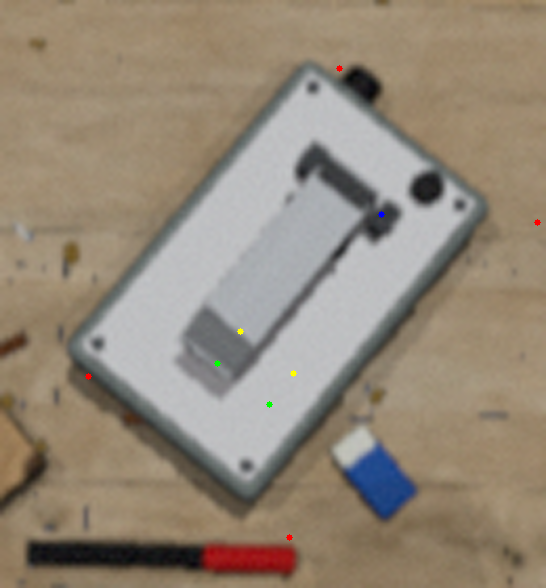

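The crop shows the box outline with corners about (310,66), (484,208), (248,494) and (72,346) in crop pixels. The eraser leaked into my mask, so I refit with the deck alone.

```bash
python3 - <<'E'
from h import *
im=cv2.imread('pics/top0.png'); hsv=cv2.cvtColor(im,cv2.COLOR_BGR2HSV)
m=((hsv[...,1]<30)&(hsv[...,2]>130)).astype(np.uint8); roi=np.zeros_like(m); roi[145:270,225:345]=1; m*=roi
m=cv2.morphologyEx(m,cv2.MORPH_OPEN,np.ones((2,2)))
cs,_=cv2.findContours(m,0,2); c=cv2.convexHull(max(cs,key=cv2.contourArea)); b=cv2.boxPoints(cv2.minAreaRect(c))
hand=np.array([(310,66),(484,208),(248,494),(72,346)])/4.2+[220,140]-.5
v=cv2.resize(im[140:280,220:350],None,fx=4.2,fy=4.2,interpolation=cv2.INTER_CUBIC)
for b,col in((b,(0,0,255)),(hand,(255,0,255))):
    W=np.array([ray('top',p,.05) for p in b]); print(np.linalg.norm(np.diff(W,axis=0),axis=1))
    cen=W.mean(0); e=[W[1]-W[0]-W[3]+W[2],W[2]-W[1]-W[0]+W[3]]; L=max(e,key=np.linalg.norm); L=L if L[0]>0 else -L
    yaw=np.arctan2(L[1],L[0]); print(cen,yaw)
    for P in [(sx,sy,50) for sx in(-95,95) for sy in (-60,60)]+[(-55,-15,80),(-55,15,80),(50,0,58),(-39,15,99),(-39,-15,99)]:
        p=(proj('top',boxpt(cen,yaw,*P))-[220,140]+.5)*4.2; cv2.circle(v,tuple(int(t) for t in p),3,col,-1)
lip=boxpt(cen,yaw,-55,0,80); print('lip',lip,'dir',np.cos(yaw),np.sin(yaw))
cv2.imwrite('pics/t2.png',v)
E
```

```text
[0.17477759 0.10653645 0.17335628]
[ 0.56532592 -0.33205484  0.05      ] -0.672707687699283
[0.10748448 0.1760144  0.10744381]
[ 0.56577783 -0.32977652  0.05      ] -0.6749248963094011
lip [ 0.52283637 -0.29541039  0.08      ] dir 0.7807538810253205 -0.624838680992062
```

View pics/t2.png

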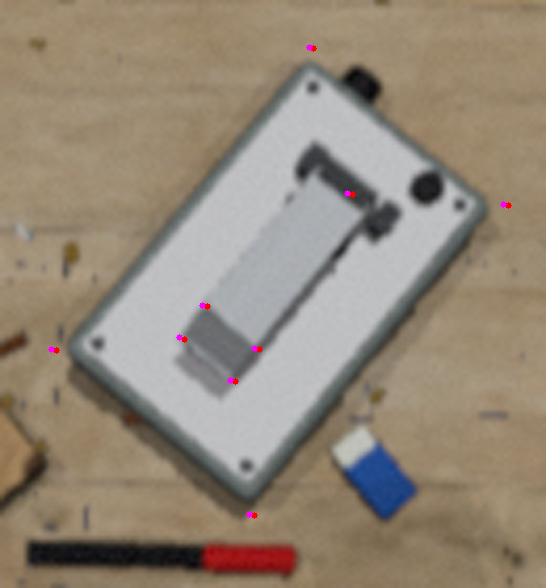

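The dots match the visor fold and lip: box centre (0.5655, -0.331), yaw -0.674. The tool stays vertical, so the plan is to press the shut fingers' front face on the lip while dragging it upward. The guard then rides up the face as the finger advances to the toggle.

arm_command([
  [[0,10,40,0],[10,30,10,-0.1],[30,40,0,-0.17],[40,40,0,-0.17],[40,40,0,-0.17]],
], grip=255, squeeze=5)

```text
t: 0.72
position: [0.3805, -0.3518, 0.2643]
orientation: [-0.0, 0.997, -0.072, -0.0]
ft_force: [0.3, 0.0, -0.1]
opening: 0.0436
grasp_force: 0.0
```

arm_command([
  [[30,30,0,-0.17],[30,25,0,-0.17],[30,20,0,-0.17],[20,5,-20,-0.023],[0,0,0,0]],
])

```text
t: 1.35
position: [0.4894, -0.2718, 0.2423]
orientation: [-0.001, 0.945, -0.328, -0.002]
ft_force: [-0.3, -0.3, 0.4]
opening: 0.0004
grasp_force: 0.0
```

arm_command([
  [[0,0,-40,0],[0,0,-50,0],[0,0,-40,0],[0,0,0,0]],
])

```text
t: 1.85
position: [0.487, -0.272, 0.1117]
orientation: [-0.001, 0.944, -0.329, -0.004]
ft_force: [0.3, 0.0, 0.7]
opening: 0.0003
grasp_force: 0.0
```

```bash
python3 - <<'E'
from h import *
s=ctrl.state(); print(s['position'],s['joint_positions'])
im=cams.capture('scene'); v=im[60:310,180:430]
v=cv2.resize(v,(600,600),interpolation=cv2.INTER_CUBIC); cv2.imwrite('pics/s1.png',v)
c=(.5655,-.331);y=-.674
for P in [(-55,-15,80),(-55,15,80),(-36.3,0,84.8)]: print(P,(proj('scene',boxpt(c,y,*P))-[180,60])*2.4)
print((proj('scene',s['position'])-[180,60])*2.4)
E
```

```text
[ 0.48697198 -0.27196017  0.11174233] [-7.25831259e-01  2.21366487e-01  1.73724587e+00 -2.70098050e-04
  1.19047479e+00  1.51656385e+00]
(-55, -15, 80) [204.04569433 380.36829365]
(-55, 15, 80) [189.49617806 363.5306532 ]
(-36.3, 0, 84.8) [221.40046267 361.26150182]
[137.08307804 341.80266512]
```

View pics/s1.png

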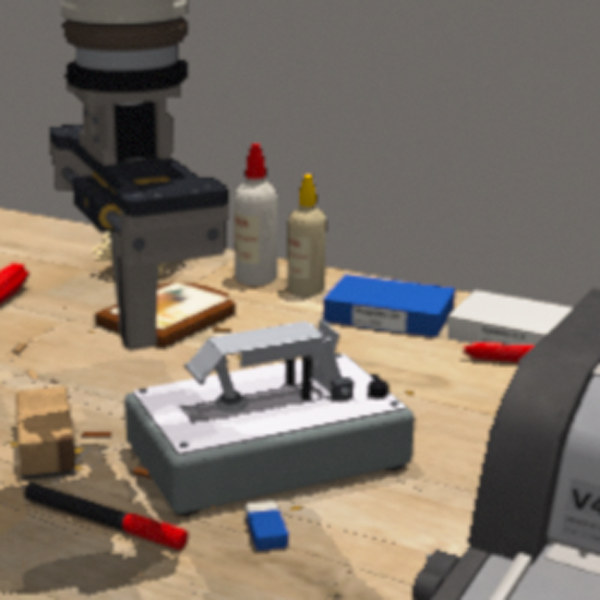

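The fingers are shut and hang in front of the lip at crop (137,345), with the visor at about (200,370), clear on all sides. I descend and approach.

arm_command([
  [[2,2,-25,0],[0,0,-20,0],[0,0,-9,0],[6,-5,0,0],[0,0,0,0]],
])

```text
t: 2.52
position: [0.4992, -0.2777, 0.0625]
orientation: [0.001, 0.944, -0.329, 0.002]
ft_force: [0.6, 0.1, -0.2]
opening: 0.0002
grasp_force: 0.0
```

arm_command([
  [[5,-4,0,0],[3.9,-3.1,0,0],[0,0,0,0],[0,0,0,0]],
])

```text
t: 3.02
position: [0.5066, -0.2833, 0.0605]
orientation: [-0.0, 0.944, -0.329, -0.0]
ft_force: [-0.0, 0.1, -0.6]
opening: 0.0003
grasp_force: 0.0
```

arm_command([
  [[1.6,-1.2,-3,0],[1.6,-1.2,0,0],[0,0,0,0]],
])

```text
t: 3.4
position: [0.5099, -0.2858, 0.0575]
orientation: [-0.0, 0.944, -0.329, -0.0]
ft_force: [0.1, 0.3, -0.6]
opening: 0.0005
grasp_force: 0.0
```

arm_command([
  [[0.8,-0.6,0,0],[0.8,-0.6,0,0],[0,0,0,0]],
])

```text
t: 3.78
position: [0.5115, -0.287, 0.0576]
orientation: [0.0, 0.944, -0.329, 0.0]
ft_force: [-0.0, -0.1, -0.6]
opening: 0.0006
grasp_force: 0.0
```

arm_command([
  [[0.8,-0.6,0,0],[0.8,-0.6,0,0],[0,0,0,0]],
])

```text
t: 4.15
position: [0.5119, -0.2872, 0.0569]
orientation: [-0.001, 0.944, -0.329, -0.002]
ft_force: [-3.9, 2.7, 2.7]
opening: 0.0007
grasp_force: 2.6
```

arm_command([
  [[0,0,2,0],[0,0,2,0],[0,0,0,0]],
])

```text
t: 4.53
position: [0.5127, -0.2878, 0.0616]
orientation: [-0.0, 0.944, -0.329, -0.001]
ft_force: [-4.5, 2.6, 1.0]
opening: 0.0004
grasp_force: 2.5
```

arm_command([
  [[0.4,-0.3,2.5,0],[0.4,-0.3,2.5,0],[0,0,0,0]],
])

```text
t: 4.9
position: [0.5139, -0.2888, 0.067]
orientation: [-0.0, 0.944, -0.329, -0.0]
ft_force: [-5.1, 3.8, 0.8]
opening: 0.0006
grasp_force: 2.6
```

```bash
cat > snap.py <<'E'
from h import *
import sys
im=cams.capture('scene'); v=cv2.resize(im[170:290,210:370],(800,600),interpolation=cv2.INTER_CUBIC); cv2.imwrite(sys.argv[1],v)
E
python3 snap.py pics/s2.png
```

```text
(no output)
```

View pics/s2.png

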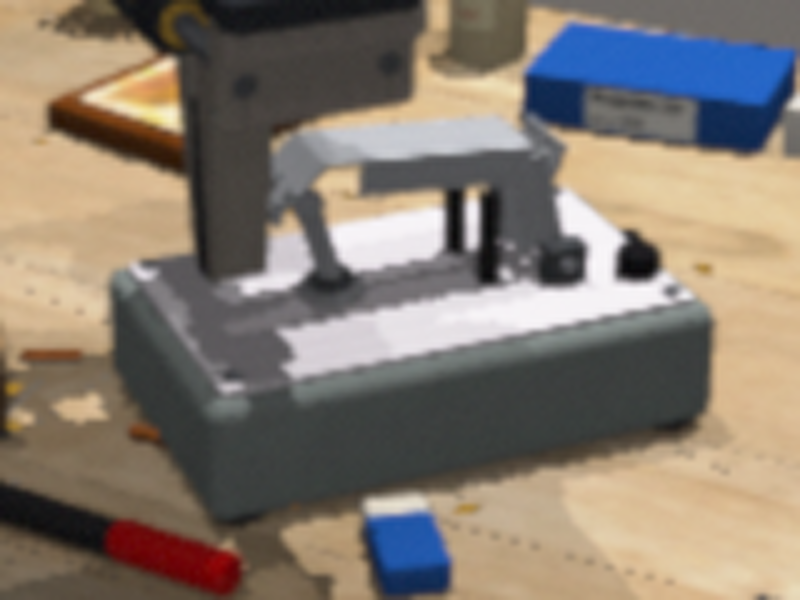

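The guard's lip rests on the finger's front face and has risen by about 1 cm. The toggle at (320,240) is still untouched and the box has not moved. I continue forward and up.

arm_command([
  [[0.8,-0.6,3,0],[0.8,-0.6,3,0],[0.8,-0.6,2,0],[0,0,0,0]],
])

```text
t: 5.45
position: [0.516, -0.2904, 0.0751]
orientation: [-0.0, 0.944, -0.329, -0.0]
ft_force: [-6.0, 3.6, 2.4]
opening: 0.0005
grasp_force: 3.3
```

arm_command([
  [[0.8,-0.6,1,0],[0.8,-0.6,1,0],[0.8,-0.6,0,0],[0,0,0,0]],
])

```text
t: 5.95
position: [0.5164, -0.2907, 0.0761]
orientation: [-0.001, 0.944, -0.329, -0.003]
ft_force: [-12.3, 7.0, 5.2]
opening: 0.0007
grasp_force: 6.6
```

The lip sticks by friction (force along the line to the hinge, no slip). I slide the finger sideways along the lip so that the friction turns lateral and the lip can creep up the face.

arm_command([
  [[-0.8,0.6,0,0],[-3.8,-4.7,0,0],[3.8,4.7,0,0],[3.8,4.7,0,0],[-3.8,-4.7,0,0]],
])

```text
t: 6.58
position: [0.519, -0.2916, 0.0771]
orientation: [0.0, 0.944, -0.329, 0.001]
ft_force: [0.2, 2.1, 0.8]
opening: 0.0004
grasp_force: 0.4
```

arm_command([
  [[-2.3,-4.5,0,0],[-2.3,-4.5,0,0],[3.9,3.3,0,0],[3.9,3.3,0,0],[-2.3,-4.5,-1,0]],
])

```text
t: 7.2
position: [0.5194, -0.298, 0.0756]
orientation: [-0.0, 0.944, -0.329, 0.0]
ft_force: [0.3, -0.0, 0.7]
opening: 0.0001
grasp_force: 0.8
```

```bash
python3 snap.py pics/s3.png; python3 -c "
from h import *
s=ctrl.state();print(s['position'],s['ft_force'])"
```

```text
[ 0.5187875  -0.29885241  0.07541992] [-1.42689278  0.72222596  1.04474307]
```

View pics/s3.png

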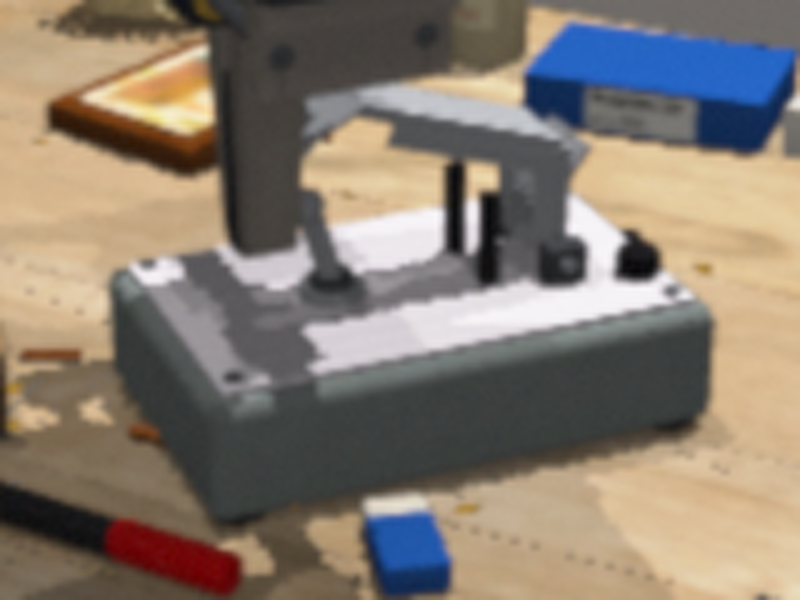

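The guard is up about 0.35 rad, with its lip at (305,130) on the finger face. The toggle ball at (312,200) is just about at the finger, and the box is in place. I push on towards the toggle.

arm_command([
  [[3.3,2.5,0.5,0],[3.3,2.5,0.5,0],[-1.1,-3.0,0.5,0],[-1.1,-3.0,0.5,0],[0,0,0,0]],
])

```text
t: 7.88
position: [0.5228, -0.2995, 0.0774]
orientation: [-0.0, 0.944, -0.329, -0.0]
ft_force: [-0.8, 2.6, 0.4]
opening: 0.0004
grasp_force: 1.6
```

arm_command([
  [[2.7,1.7,0,0],[2.7,1.7,0,0],[-1.1,-3.0,0,0],[-1.1,-3.0,0,0]],
])

```text
t: 8.38
position: [0.5267, -0.302, 0.0776]
orientation: [-0.0, 0.944, -0.329, 0.0]
ft_force: [-1.6, 3.7, 0.7]
opening: 0.0006
grasp_force: 1.4
```

arm_command([
  [[0.8,-0.6,0,0],[0.8,-0.6,0,0],[0.8,-0.6,0,0],[0.8,-0.6,0,0]],
])

```text
t: 8.88
position: [0.5297, -0.305, 0.0778]
orientation: [0.0, 0.944, -0.329, 0.0]
ft_force: [-3.1, 2.9, 1.8]
opening: 0.0006
grasp_force: 1.7
```

arm_command([
  [[0.8,-0.6,0,0],[0.8,-0.6,0,0],[0.8,-0.6,0,0],[0,0,0,0]],
])

```text
t: 9.38
position: [0.5321, -0.3066, 0.0776]
orientation: [0.0, 0.944, -0.329, 0.0]
ft_force: [-2.3, 1.3, 0.9]
opening: 0.0009
grasp_force: 1.2
```

arm_command([
  [[0.8,-0.6,0,0],[0.8,-0.6,0,0],[0,0,0,0]],
])

```text
t: 9.75
position: [0.5336, -0.3077, 0.0775]
orientation: [0.0, 0.944, -0.329, 0.0]
ft_force: [-1.9, 1.0, 1.7]
opening: 0.0007
grasp_force: 1.4
```

arm_command([
  [[0.8,-0.6,0,0],[0,0,0,0]],
])

```text
t: 10.0
position: [0.5343, -0.3083, 0.0775]
orientation: [-0.0, 0.944, -0.329, -0.0]
ft_force: [-3.0, 1.4, 1.6]
opening: 0.0003
grasp_force: 1.5
```

arm_command([
  [[0.8,-0.6,0,0],[0,0,0,0]],
])

```text
t: 10.25
position: [0.5351, -0.3088, 0.0775]
orientation: [-0.0, 0.944, -0.329, -0.0]
ft_force: [-3.1, 1.6, 0.1]
opening: 0.0001
grasp_force: 1.6
```

arm_command([
  [[0.8,-0.6,0,0],[0,0,0,0]],
])

```text
t: 10.5
position: [0.5353, -0.309, 0.0773]
orientation: [-0.0, 0.944, -0.329, -0.001]
ft_force: [-5.1, 2.1, 2.1]
opening: 0.0005
grasp_force: 2.9
```

arm_command([
  [[0.8,-0.6,0,0],[0,0,0,0]],
])

```text
t: 10.75
position: [0.5355, -0.3092, 0.0772]
orientation: [-0.0, 0.944, -0.329, -0.002]
ft_force: [-7.7, 3.5, 4.7]
opening: 0.0004
grasp_force: 4.3
```

The force rises with no further travel, so the toggle is at its hard stop. I draw back along the box axis.

arm_command([
  [[-1.6,1.2,0,0],[-3.9,3.1,0,0],[-3.9,3.1,0,0],[-3.9,3.1,0,0],[-3.9,3.1,0,0]],
])

```text
t: 11.38
position: [0.5194, -0.2963, 0.0777]
orientation: [0.0, 0.944, -0.329, 0.0]
ft_force: [-0.0, 0.9, 0.7]
opening: 0.0006
grasp_force: 0.2
```

arm_command([
  [[-3.9,3.1,0,0],[-3.9,3.1,0,0],[-6,5,0,0],[-8,6,0,0],[-8,6,0,0]],
])

```text
t: 12.0
position: [0.4892, -0.2728, 0.0777]
orientation: [0.0, 0.944, -0.329, 0.0]
ft_force: [-0.1, -0.1, 1.0]
opening: 0.0007
grasp_force: 0.0
```

```bash
python3 snap.py pics/s4.png
```

```text
(no output)
```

View pics/s4.png

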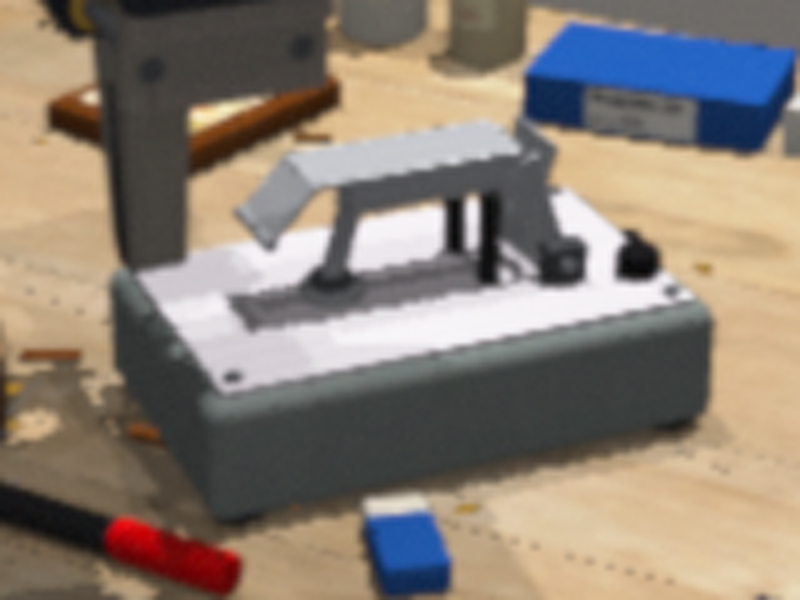

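The guard is shut again, with its lip at (255,230). The toggle runs from (335,272) to (350,190), leaning to the hinge, and the box, eraser and marker are unmoved. I back away clear and check the toggle's lean numerically.

arm_command([
  [[-10,8,10,0],[0,0,40,0],[0,0,40,0],[0,0,0,0]],
])

```text
t: 12.55
position: [0.4817, -0.2669, 0.1716]
orientation: [0.002, 0.944, -0.329, 0.004]
ft_force: [0.3, 0.6, 0.5]
opening: 0.0003
grasp_force: 0.0
```

```bash
python3 - <<'E'
from h import *
im=cams.capture('scene'); v=cv2.resize(im[170:290,210:370],(800,600),interpolation=cv2.INTER_CUBIC)
c=(.5655,-.331);y=-.674
for th,col in((.28,(0,0,255)),(.18,(0,255,0))):
    P=[(proj('scene',boxpt(c,y,-28+r*np.sin(th),0,56+r*np.cos(th)))-[210,170]+.5)*5 for r in(4,26)]
    cv2.line(v,*[tuple(int(t) for t in p) for p in P],col,1)
cv2.imwrite('pics/s5.png',v[100:330,200:600])
print(ctrl.state()['position'])
E
```

```text
[ 0.4805233  -0.26591722  0.16919797]
```

View pics/s5.png

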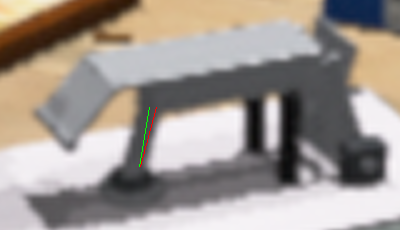

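The crop shows the guard shut and the toggle near the predicted full-on line (red 0.28, green 0.18 rad). The picture alone doesn't separate them, so I measure the lever's slope.

```bash
python3 - <<'E'
from h import *
im=cv2.imread('pics/s4.png'); g=cv2.cvtColor(im,cv2.COLOR_BGR2GRAY).astype(int)
c=(.5655,-.331);y=-.674
for r in range(205,262,8):
    row=g[r,300:400]; i=np.where(row<135)[0]+300; print(r,i.min() if len(i) else None,i.max() if len(i) else None, ' '.join(map(str,g[r,310:385:5])))
for th in(.28,.18,.1):
    P=[(proj('scene',boxpt(c,y,-28+q*np.sin(th),0,56+q*np.cos(th)))-[210,170]+.5)*5 for q in(8,24)]; print(th,*P,(P[1]-P[0])[0]/(P[0]-P[1])[1])
E
```

```text
205 300 399 175 191 194 195 184 145 95 71 72 78 80 80 79 81 85
213 336 365 191 191 192 192 179 137 89 73 74 82 104 133 151 152 159
221 333 357 191 191 189 188 167 109 77 76 75 107 174 220 235 238 239
229 334 354 219 226 228 220 181 111 77 75 79 149 225 245 245 244 244
237 332 352 244 244 246 232 154 88 75 75 106 185 238 244 243 243 242
245 330 349 243 244 243 206 121 75 75 79 135 208 235 237 237 237 236
253 327 348 240 241 228 160 94 77 76 93 162 222 236 235 234 234 234
261 325 346 233 228 199 123 81 80 80 119 189 228 234 234 234 234 232
0.28 [343.28166952 255.87700617] [354.81791092 213.20190882] 0.27032724289152676
0.18 [341.16825499 255.78569713] [348.44958189 212.87780096] 0.16969666547641704
0.1 [339.44936155 255.86601649] [343.26261185 213.08448131] 0.08913308701559117
```

The measured lever slope is 0.27, which matches the predicted slope at full-on (0.28 rad). I hand in.

```bash
python3 -c "
from plant import workorder
print(workorder.hand_in())"
```

```text
the job is handed in; nothing more can be done
None
```

The switch box is on and the job is handed in: the toggle is over against its stop (lean measured at about 0.28 rad), the guard has dropped shut, and the box, eraser and marker look unmoved in the last full view; the sanding block was out of that view, and no move went near it.

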